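# Post a worn-out battery pack through the spring flap of the steel battery box

### The arm

A 6-joint arm with a two-finger parallel gripper is mounted at the origin on the work surface. World frame = base frame: x ahead of the robot, y to its left, z up, the work surface at z = 0. Lengths are in m, angles in rad, forces in N, time in s.
With the tool pointing down it reaches from about 0.35 to 0.8 m from the base axis. Payload 7.3 kg.
Tool frame: the origin (TCP) lies between the finger pads; the fingertips stand 25 mm ahead of it and the grasp point (between the pads) lies 6 mm ahead of it (r.tip_extent is the distance from the TCP to the fingertips, in m); z points along the fingers, y is the direction in which the jaws open and shut (so a half turn about z gives the same grasp; the last joint's range is limited). The gripper opens to 85 mm and grips with 20 to 120 N. Pads are 22 mm wide; open, the fingers measure 114 mm over their backs; the gripper's body (76 mm by 85 mm) begins 54 mm behind the grasp point. The pads swing forward as they close: fully open they stand 13 mm farther back than shut.
Start: joints at [1.107, 0.342, 1.524, -0, 1.275, -0.146], TCP at [0.164, 0.499, 0.256] pointing down, gripper open.
Joint ranges: [-2.53, 2.53], [-0.77, 2.02], [0.04, 2.7], [-1, 4.14], [0.28, 2.66], [-3.11, 3.11]. Speed limits (rad/s): [2.57, 2.57, 3.14, 3.14, 3.14, 3.14].

### API

Orientations are given as a unit quaternion [x, y, z, w].
In Python, from workcell import r, command_gripper, optics gives the robot as it stands. The module is installed in compiled form; this text tells all that it offers. Calls block until the motion is done:
- r.reach(position, orientation): joint-space move of the TCP to a pose.
- r.move_straight(position, orientation=None, speed=0.15, max_force=None): straight line of the TCP; orientation=None keeps the orientation; speed is the mean speed in m/s. With max_force (N) it stops when the force on the tool has changed by that much, and returns True; else False.
- r.movej(angles): joint-space move.
- command_gripper(opening, force=None): finger opening in m; force is the grip in N (None keeps the last); returns when the fingers have stopped.
- r.hold(seconds).
- r.solve_ik(position, orientation): joint angles nearest the present ones, or None.
- r.read_state(): the state.
- optics.get_image(name): name is "side" or "top" or "wrist"; returns (picture, depth): 400x640x3 uint8, red, green, blue; 400x640 float32, m along the optical axis (not along the pixel's ray), 0 where there is no reading.
- optics.camera_model(name): a dict with "K" (3x3 intrinsics, pixels), "R" (3x3) and "t" (3): a world point X has camera coordinates R X + t; the wrist camera has in their place "tool_from_camera" (4x4, takes a point from camera to tool coordinates, whose origin is the TCP and whose axes are the flange's). Camera axes: x right, y down, z forward; pixel columns grow to the right and rows downward; lengths in m; the calibration is good to about 2 mm. A picture is of the moment at which its call begins: read the wrist's pose just before it. camera_model takes no time and is no camera call.
A pose or a line that the arm cannot do raises r.PlanningError and nothing moves.
- r.finish_job(): hands the job in, once; it reports no verdict.
The state is a dict: "time_s": time; "joint_positions": joint angles; "dq": joint speeds; "tau": joint torques, N m; "eef_pos": TCP position; "eef_rot": TCP orientation; "contact_force": force on the tool from outside, world axes, zero at the start; "torque": the same for the moment, N m; "grip_width": finger opening in m.
Only numpy, scipy, OpenCV 4.12 (cv2) and the standard library are available. Lean on these libraries where they do the work, as an engineer would, in place of code of your own. Each camera call takes 0.05 s, during which the arm holds its last target. There are 200 camera calls.

### The job

A worn-out scanner battery pack lies on the loading ledge of the steel battery box. With one finger push the box's self-closing flap open and hold it, and meanwhile with the other finger gently slide the pack along the ledge and through the opening until it drops inside, then draw back so that the flap springs shut. Do not pick the pack up, squeeze it or shove the flap open with it, and leave the other things on the bench where they stand.

Things in the scene. Friction and masses are not known exactly. Their poses are not given: they have to be found in the camera images.
- box: the battery box: hollow grey sheet steel, 310 mm deep, 240 mm wide, bolted to the bench. Origin: centre of its underside; x points level into it (the way the pack must go), y to the left, z up. Its front 140 mm is a flat bare ledge, 100 mm above the bench, open on three sides; then comes the flap opening, 125 mm long; then the hood (x = 111 to 155 mm, top 150 mm above the bench).
- sill (a point): middle of the ledge's inner edge, on the ledge's surface, where the opening begins (15 mm in front of the box's middle); axes as the box's. The ledge reaches from x = 0 back to x = -140 mm, y = +-120 mm. Beyond x = 0 is the opening, y = +-100 mm, shut by the flap, between sloping cheeks (y = 105 to 111 mm) that stand a few mm above the flap's face. The box is hollow under the ledge too.
- hinge (a point): middle of the flap's hinge axis (a 10 mm tube along y), fixed on the box: 122 mm beyond the sill in the box's x and 40 mm above the ledge.
- flap (a joint): the steel flap, 198 mm wide, 4 mm thick, 130 mm from hinge to free edge. Shut (0 rad) it slopes at 20 degrees from the hinge down to the sill; positive opens, free edge going down and in, stop at 1.3 rad. A fingertip just above the ledge opens it by moving on into the opening; at 0.6 rad the pack falls through. A spring shuts it: 2 N at the free edge starts it, 7 N at mid-flap holds 0.7 rad.
- flap_edge (a point): middle of the flap's free edge; moves with the flap. With the flap shut it lies at the sill, 4 mm below the ledge's surface, the rolled edge flush with it. A fingertip kept 7 mm above the ledge and moving in begins to open the flap when its leading face is 25 mm past the sill; at 57 mm it is 0.12 rad open, at 86 mm 0.4 rad, at 105 mm 0.7 rad or more.
- pack_center (a point): centre (half-way up) of the worn-out scanner battery pack, a black rounded block with a grey cover and three brass contacts in one long side: 40 mm along its x, 62 mm along its y, 22 mm high, about 120 g, lying flat on the ledge with its x axis (the contact side) roughly towards the flap. Centre 11 mm above the ledge.
- tomato_can: bystander: tin can, diameter 104 mm, 118 mm high, upright on the bench beside the box. Origin: centre of its underside.
- pickle_jar: bystander: closed jar, diameter 80 mm, 125 mm high, upright on the bench beside the box. Origin: centre of its underside.
- scanner: bystander: pistol-shaped barcode scanner upright in its charging stand (base 100 x 80 mm, 155 mm high) on the bench beside the box. Origin: centre of its underside.
- carton: bystander: closed cardboard carton 150 x 110 mm, 85 mm high, on the bench beside the box. Origin: centre of its underside.

How it is judged:
On the way, in this order (a step that is already met when the one before it is completed fails the run):
1. a finger pushes the flap open while the pack still lies on the ledge (value of joint flap above 0.12 rad and contact force between the fingers and flap above 0.3 N and x of pack_center in the frame of sill below 0 m and z of pack_center in the frame of sill above 0 m), for 0.05 s.
2. the pack goes over the inner edge of the ledge while a finger holds the flap open (x of pack_center in the frame of sill above 0.003 m and value of joint flap above 0.2 rad and contact force between the fingers and flap above 0.3 N), for 0.02 s.
3. the pack has dropped into the box (z of pack_center in the frame of sill below -0.05 m), for 0.1 s.
At the end, for the whole second after the job is handed in: The pack lies at rest inside the box (its centre more than 50 mm below the ledge, within the box's walls) and the flap is shut (less than 0.05 rad) (z of pack_center in the frame of sill below -0.05 m and x of pack_center in the frame of sill between -0.14 and 0.17 m and y of pack_center in the frame of sill between -0.12 and 0.12 m and value of joint flap below 0.05 rad and linear speed of pack below 0.02 m/s); the robot touches nothing.
It fails at once if the pack is lifted off the ledge (more than 12 mm) or carried (z of pack_center in the frame of sill above 0.023 m).
It fails at once if the pack is squeezed or pressed hard by the fingers (more than 5 N) (contact force between the fingers and pack above 5 N).
It fails at once if the pack is used to shove the flap open (presses on it with more than 3 N while it still lies flat on the ledge) (x of pack_center in the frame of sill below 0 m and z of pack_center in the frame of sill above 0.007 m and contact force between pack and flap above 3 N).
It fails at once if the pack is shoved on top of the shut flap (x of pack_center in the frame of sill above 0.01 m and z of pack_center in the frame of sill above 0 m and value of joint flap below 0.1 rad).
It fails at once if a bystander is moved more than 15 mm (distance of any of tomato_can, pickle_jar, scanner, carton from where it was at the start of the episode above 0.015 m).
It also fails if it takes over 38 s, if anything falls off the work surface, if the arm or the gripper's body presses on something with over 40 N, if the wrist force passes 120 N, or if a joint passes its speed limit or range.

## Working session

There is one attempt and no reset: what is moved stays moved. The work goes in short steps, each a Python script; the robot and the scene stay as the last script left them, time stands still between calls to the robot, and variables do not carry over. Pictures are saved under pics/ and viewed, about 8 in all and at most 12, crops included, and the job is handed in when it is done.

```bash
mkdir -p pics; ls
python3 - <<'E'
from workcell import r, command_gripper, optics
import cv2, numpy as np
for n in ("top","side"):
    im,d=optics.get_image(n); np.savez(f"pics/{n}.npz",im=im,d=d)
    cv2.imwrite(f"pics/{n}1.png",im[:,:,::-1])
    m=optics.camera_model(n); print(n,m["K"].tolist(),np.round(m["R"],3).tolist(),m["t"])
s=r.read_state(); print(s["time_s"],s["eef_pos"],s["eef_rot"],s["grip_width"],r.tip_extent)
print(optics.camera_model("wrist"))
E
```

```text
pics
top [[451.6990906159225, 0.0, 322.4132167170459], [0.0, 451.6990906159225, 198.3503494641146], [0.0, 0.0, 1.0]] [[-0.009, -1.0, 0.014], [-0.981, 0.007, -0.193], [0.193, -0.016, -0.981]] [0.02480734 0.59199788 0.96597517]
side [[365.1456909539331, 0.0, 322.61414080496985], [0.0, 365.1456909539331, 199.51472493659423], [0.0, 0.0, 1.0]] [[-0.975, -0.223, 0.018], [-0.172, 0.695, -0.698], [0.143, -0.683, -0.716]] [0.56946764 0.16618422 0.95438198]
0.1 [0.16387595 0.49840911 0.25568896] [ 1.58237420e-01  9.87400832e-01 -6.82559207e-04 -2.21706558e-04] 0.08527234744989921 0.025
{'K': array([[281.93793672,   0.        , 318.34453014],
       [  0.        , 281.93793672, 197.47044405],
       [  0.        ,   0.        ,   1.        ]]), 'tool_from_camera': array([[-6.29516970e-04, -9.44974866e-01, -3.27142333e-01,
         8.33793684e-02],
       [ 9.99999251e-01, -9.38303070e-04,  7.86068612e-04,
        -2.88426403e-04],
       [-1.04977374e-03, -3.27141593e-01,  9.44974749e-01,
        -1.16319147e-01],
       [ 0.00000000e+00,  0.00000000e+00,  0.00000000e+00,
         1.00000000e+00]])}
```

View pics/top1.png

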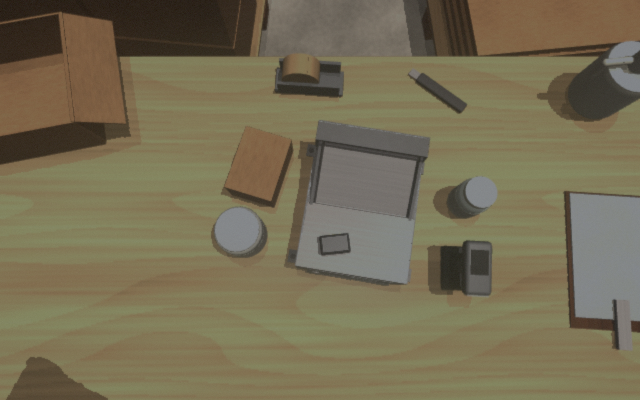

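View pics/side1.png

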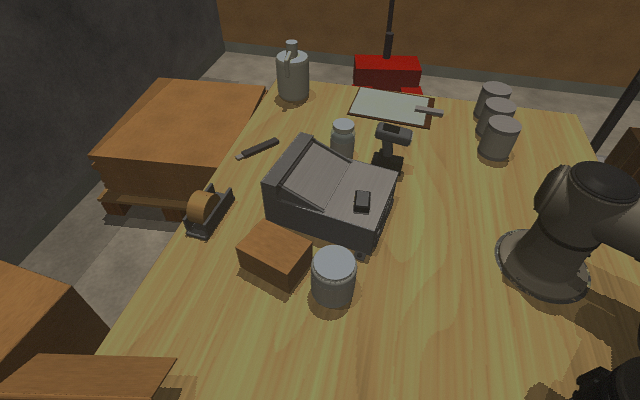

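The top view shows the box front edge near (297,268)–(408,283), the sill near (305,205)–(414,220) and the pack near (335,244). The can and carton are on its left, the jar and scanner on its right. I'll enlarge the box for closer readings.

Run:
```python
import cv2, numpy as np
im=np.load("pics/top.npz")["im"][115:290,285:435,::-1]
im=cv2.convertScaleAbs(im,alpha=1.6,beta=10)
c=cv2.resize(im[80:175,0:140],None,fx=5.5,fy=5.5,interpolation=cv2.INTER_CUBIC)
cv2.imwrite("pics/crop1.png",c)
```

```text
(no output)
```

View pics/crop1.png

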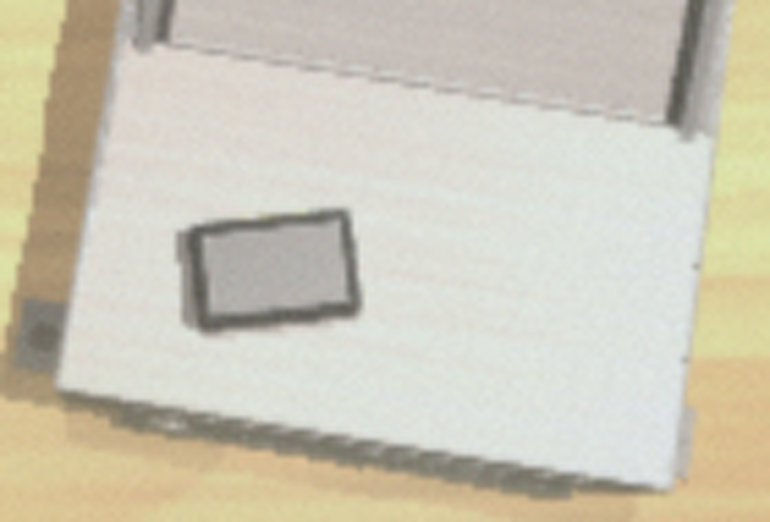

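The crop shows ledge corners at (59,389) and (668,487), the sill line from (165,44) to (668,126), and pack top corners at (189,225), (347,210), (358,315) and (202,330).

```bash
cat > h.py <<'E'
import numpy as np
from workcell import r, command_gripper, optics
def ray(cam,uv,z):
    m=optics.camera_model(cam); K,R,t=(np.array(m[k]) for k in "KRt")
    o=-R.T@t; d=R.T@np.linalg.inv(K)@[uv[0],uv[1],1]
    return o+d*(z-o[2])/d[2]
def crop(p): return ((p[0]+.5)/5.5-.5+285,(p[1]+.5)/5.5-.5+195)
E
python3 - <<'E'
from h import *
P=lambda p,z: ray("top",crop(p),z)
FL,FR=P((59,389),.1),P((668,487),.1); SL,SR=P((165,44),.1),P((668,126),.1)
EL,ER=P((113,80),.1),P((703,200),.1)
print("front w",np.linalg.norm(FL-FR),"sill w",np.linalg.norm(SL-SR))
for a,b in((FL,FR),(SL,SR)):
    d=(a-b)[:2]; print("yaw",np.arctan2(-d[0],d[1]),"mid",(a+b)/2)
for a,b in((EL,FL),(ER,FR)):
    d=(a-b)[:2]; print("yaw side",np.arctan2(d[1],d[0]))
c=[P(p,.122) for p in((189,225),(347,210),(358,315),(202,330))]
print("pack",np.mean(c,0),[round(np.linalg.norm(c[i]-c[i-1]),4) for i in range(4)])
d=(c[0]-c[1]+c[3]-c[2])[:2]; print("pack yaw",np.arctan2(-d[0],d[1]))
# depth check
D=np.load("pics/top.npz")["d"]; m=optics.camera_model("top");K,R,t=(np.array(m[k]) for k in "KRt")
def dep(u,v): return R.T@(np.linalg.inv(K)@[u,v,1]*D[v,u]-t)
for n,u,v in(("pack",335,244),("ledge",380,250),("ledge",320,220),("hood",372,138),("can",238,229),("carton",262,160),("jar",480,193),("scanner",480,260),("scanbase",450,265)): print(n,dep(u,v).round(4))
E
```

```text
front w 0.23551579988823063 sill w 0.20006990820311904
yaw -0.16668742959906588 mid [ 0.42085524 -0.03698406  0.1       ]
yaw -0.17120851072922225 mid [ 0.55753947 -0.06085825  0.1       ]
yaw side -0.1727381416526893
yaw side -0.1684498665827947
pack [ 0.48328604 -0.00303922  0.122     ] [np.float64(0.0399), np.float64(0.0603), np.float64(0.0399), np.float64(0.0591)]
pack yaw 0.08695816593979475
pack [ 0.4826 -0.0043  0.1213]
ledge [ 0.4713 -0.1011  0.0975]
ledge [0.5364 0.0263 0.1   ]
hood [ 0.7042 -0.085   0.1479]
can [0.5159 0.1984 0.1191]
carton [0.6743 0.1544 0.088 ]
jar [ 0.5892 -0.3164  0.1203]
scanner [ 0.4452 -0.294   0.1517]
scanbase [ 0.4414 -0.269   0.0294]
```

Sizes and heights match the given ones: ledge 0.10 m, sill width 0.200 m, pack 40 x 60 mm. The box yaw is about -0.17, and the pack is at about (-84, +44) mm in the sill frame. My plan is to straddle the pack with the jaws open along the box's x: the front finger opens the flap while the rear finger pushes the pack. Next I'll hover and check.

```bash
cat >> h.py <<'E'
from scipy.spatial.transform import Rotation as Ro
YAW=-0.170; SILL=np.array([.5585,-.0608,.1])
ex=np.array([np.cos(YAW),np.sin(YAW),0]); ey=np.array([-ex[1],ex[0],0])
def W(x,y,z): return SILL+ex*x+ey*y+[0,0,z]
def S(p): d=np.array(p)-SILL; return np.array([d@ex,d@ey,d[2]])
def quat(s): return Ro.from_matrix(np.c_[s*ey,s*ex,[0,0,-1.]]).as_quat()  # tool y = s*ex
def st(tag=""):
    s=r.read_state(); print(tag,"t",round(s["time_s"],2),"sill",(S(s["eef_pos"])*1e3).round(1),"F",np.round(s["contact_force"],1),"w",round(s["grip_width"],4)); return s
E
python3 - <<'E'
from h import *
import cv2
print("pack sill",S([.4833,-.003,.111]))
sols={}
for s in(1,-1):
    for n,p in(("hover",W(-.077,.044,.12)),("end",W(.055,.044,.03))):
        q=r.solve_ik(p,quat(s)); print(s,n,None if q is None else np.round(q,2)); sols[s,n]=q
s=min((s for s in(1,-1) if sols[s,"hover"] is not None and sols[s,"end"] is not None),key=lambda s:abs(sols[s,"hover"][5]))
print("chosen",s)
r.reach(W(-.077,.044,.12),quat(s)); st()
im,d=optics.get_image("wrist"); cv2.imwrite("pics/w1.png",cv2.convertScaleAbs(im[:,:,::-1],alpha=1.5))
im,d=optics.get_image("top"); cv2.imwrite("pics/top2.png",im[:,:,::-1])
E
```

```text
pack sill [-0.08389471  0.04424429  0.011     ]
1 hover [-0.17  0.31  1.67 -0.    1.15  0.  ]
1 end [-0.17  0.63  1.41 -0.    1.1   0.  ]
-1 hover None
-1 end None
chosen 1
 t 2.25 sill [-77.1  44.7 120.1] F [-0.3  0.4 -0.3] w 0.0855
```

View pics/w1.png

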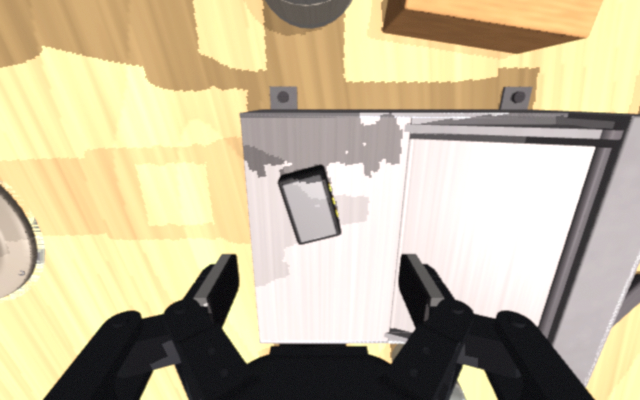

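The wrist view shows the pack between the open jaws, with its top corners near (281,184), (324,171), (340,235) and (300,243) and the contacts facing the flap. The sill line runs from about (407,132) to (398,325). The open tips' inner corners, about (238,258) and (400,258), suggest the tips are only about 13 mm ahead of the TCP when open. I'll cross-check this, then touch the ledge to get the tip height.

Run:
```python
from h import *
m=optics.camera_model("wrist"); s=r.read_state()
T=np.eye(4); T[:3,:3]=Ro.from_quat(s["eef_rot"]).as_matrix(); T[:3,3]=s["eef_pos"]; T=T@m["tool_from_camera"]
def wr(u,v,z):
    d=T[:3,:3]@np.linalg.inv(m["K"])@[u,v,1]; o=T[:3,3]; return S(o+d*(z-o[2])/d[2])
c=[wr(u,v,.122) for u,v in((281,184),(324,171),(340,235),(300,243))]
print("pack",np.mean(c,0).round(4),[round(np.linalg.norm(c[i]-c[i-1]),4) for i in range(4)])
print("sill",wr(407,132,.1).round(4),wr(398,325,.1).round(4))
print("front edge",wr(246,150,.1).round(4),wr(260,335,.1).round(4))
r.move_straight(W(-.077,.044,.045),speed=.12); st("pre")
hit=r.move_straight(W(-.077,.044,.005),speed=.02,max_force=3); print(hit); st("touch")
```

```text
pack [-0.0818  0.0445  0.022 ] [np.float64(0.0541), np.float64(0.0356), np.float64(0.057), np.float64(0.0347)]
sill [-0.0034  0.1042  0.    ] [ 0.0077 -0.0945  0.    ]
front edge [-0.1368  0.0893  0.    ] [-0.1382 -0.1079  0.    ]
pre t 3.12 sill [-76.5  44.1  45.5] F [ 0.1  0.3 -0. ] w 0.0855
True
touch t 4.61 sill [-77.   44.   11.9] F [-1.3  0.1  5.9] w 0.0854
```

Wrist and top measurements agree within about 2 mm. Contact came with the TCP 11.9 mm above the ledge, so the open tips are about 12 mm ahead of it. Next I'll lift the tips to 7 mm and advance until the flap is partly open.

Run:
```python
from h import *
import cv2
r.move_straight(W(-.077,.044,.019),speed=.03); st("up")
print(r.move_straight(W(-.050,.044,.019),speed=.025)); st()
print(r.move_straight(W(.007,.044,.019),speed=.035,max_force=20)); st("flap part open")
im,d=optics.get_image("side"); c=cv2.resize(cv2.convertScaleAbs(im[120:260,250:410,::-1],alpha=1.5),None,fx=4,fy=4,interpolation=cv2.INTER_CUBIC); cv2.imwrite("pics/s2.png",c)
```

```text
up t 5.02 sill [-76.9  44.   19.1] F [-0.2 -0.3  0.4] w 0.0853
False
 t 6.25 sill [-49.9  44.   19. ] F [ 0.9 -0.7 -1.2] w 0.0856
False
flap part open t 8.03 sill [ 6.7 44.  18.8] F [-5.   1.   2.3] w 0.0852
```

View pics/s2.png

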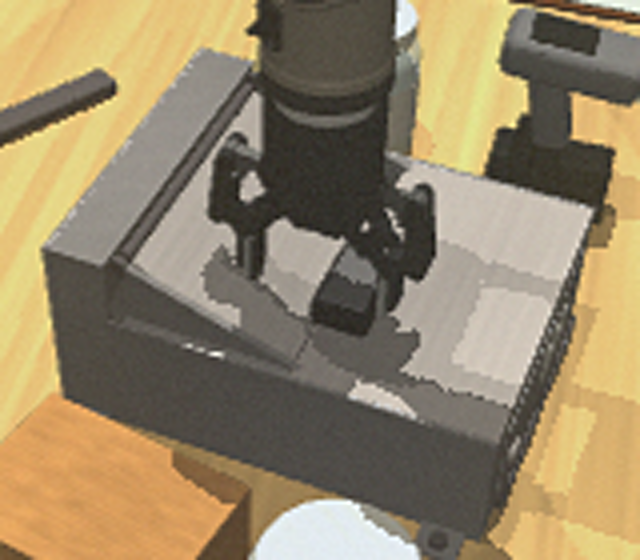

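The flap is pushed in with about 5 N on the tool. The pack, at about (345,295) in the crop, lies on the ledge against the rear finger, just short of the sill. I'll push on.

Run:
```python
from h import *
import cv2
print(r.move_straight(W(.048,.044,.019),speed=.035,max_force=20)); st("deep")
r.hold(.5); st()
im,d=optics.get_image("side"); c=cv2.resize(cv2.convertScaleAbs(im[120:260,250:410,::-1],alpha=1.5),None,fx=4,fy=4,interpolation=cv2.INTER_CUBIC); cv2.imwrite("pics/s3.png",c)
```

```text
False
deep t 9.4 sill [44.  44.1 16.7] F [-14.2   2.   -1. ] w 0.0855
 t 9.9 sill [44.  44.1 16.7] F [-15.2   2.7  -0.8] w 0.0856
```

View pics/s3.png

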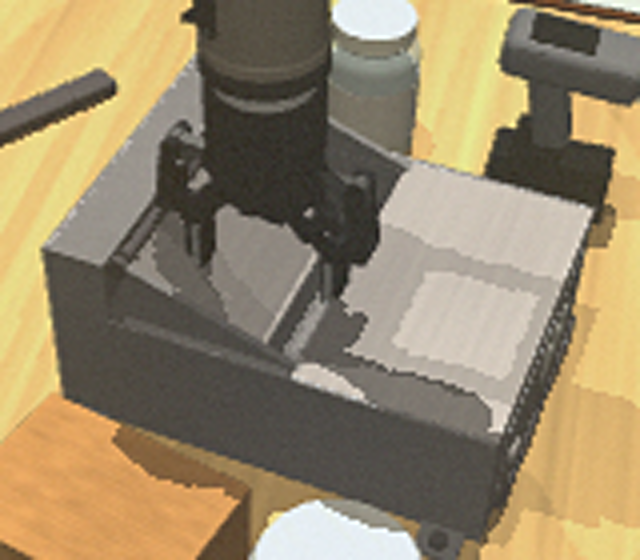

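The flap is open and the pack is no longer on the ledge. The TCP stopped 4 mm short, with 15 N on the tool. I'll look with the wrist camera before drawing back, in case the pack is hanging in the gap.

Run:
```python
from h import *
import cv2
im,d=optics.get_image("wrist"); cv2.imwrite("pics/w2.png",cv2.convertScaleAbs(im[:,:,::-1],alpha=2))
```

```text
(no output)
```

View pics/w2.png

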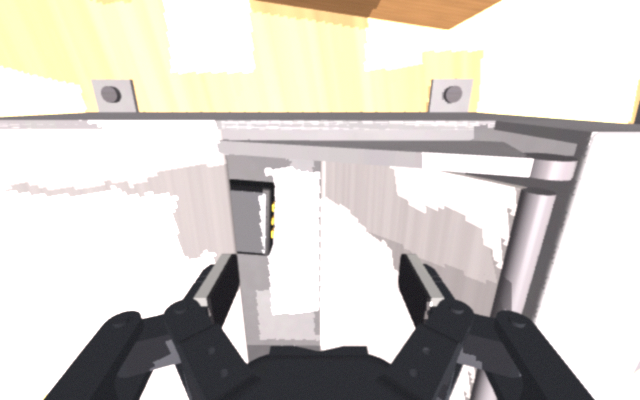

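The pack shows in the gap around (252,217), with its contacts at (275,220). I'll check from depth whether it lies on the floor of the box.

Run:
```python
from h import *
m=optics.camera_model("wrist"); s=r.read_state(); im,d=optics.get_image("wrist")
T=np.eye(4); T[:3,:3]=Ro.from_quat(s["eef_rot"]).as_matrix(); T[:3,3]=s["eef_pos"]; T=T@m["tool_from_camera"]
for u,v in((245,215),(255,230),(266,220),(275,220),(295,220),(295,290),(150,220),(340,230)):
    p=np.linalg.inv(m["K"])@[u,v,1]*d[v,u]; print(u,v,(S((T@[*p,1])[:3])*1e3).round(0))
```

```text
245 215 [-15.  41. -75.]
255 230 [ -8.  28. -76.]
266 220 [  1.  36. -77.]
275 220 [  5.  27. -97.]
295 220 [ 23.  27. -97.]
295 290 [ 21. -47. -98.]
150 220 [-43.  69.  -1.]
340 230 [ 59.  42. -46.]
```

The pack's top is 76 mm below the ledge and the box floor is at -97 mm, so the pack lies flat inside. I'll draw back.

Run:
```python
from h import *
import cv2
r.move_straight(W(-.06,.044,.021),speed=.05); st("back")
r.move_straight(W(-.06,.044,.14),speed=.12); st("up")
r.reach(W(-.13,.044,.2),quat(1)); r.hold(.5); st("clear")
im,d=optics.get_image("side"); c=cv2.resize(cv2.convertScaleAbs(im[80:280,220:420,::-1],alpha=1.5),None,fx=3,fy=3,interpolation=cv2.INTER_CUBIC); cv2.imwrite("pics/s4.png",c)
m=optics.camera_model("wrist"); s=r.read_state(); im,d=optics.get_image("wrist")
T=np.eye(4); T[:3,:3]=Ro.from_quat(s["eef_rot"]).as_matrix(); T[:3,3]=s["eef_pos"]; T=T@m["tool_from_camera"]
v,u=np.mgrid[0:400,0:640]; P=(np.linalg.inv(m["K"])@np.stack([u,v,0*u+1]).reshape(3,-1))*d.ravel()
P=(T[:3,:3]@P).T+T[:3,3]-SILL; x,y,z=P@ex,P@ey,P[:,2]
k=(x>.02)&(x<.1)&(abs(y-.02)<.05)&(z<.06)&(d.ravel()>0); a=np.polyfit(x[k],z[k],1); print("flap slope deg",np.degrees(np.arctan(a[0])),k.sum())
```

```text
back t 12.36 sill [-59.8  44.   21. ] F [0.3 0.2 0.2] w 0.0854
up t 13.5 sill [-60.4  44.  139.3] F [ 0.1  0.3 -0.2] w 0.0853
clear t 14.46 sill [-129.9   44.   199.6] F [ 0.6 -0.  -0.7] w 0.0852
flap slope deg 19.96011750243846 7379
```

View pics/s4.png

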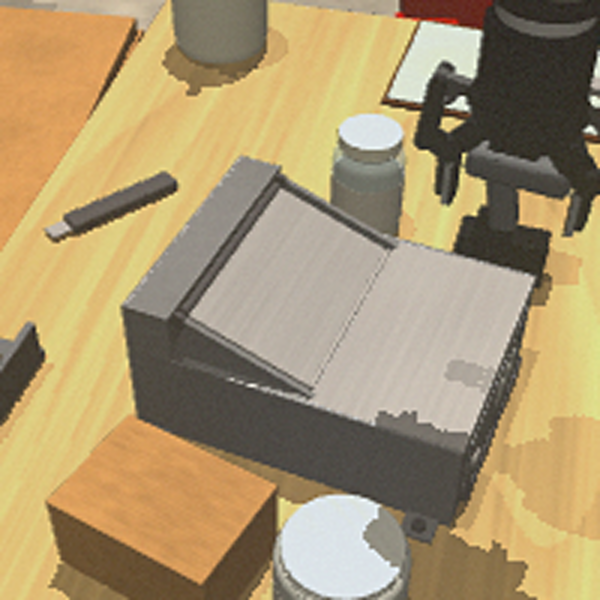

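The flap is shut (the sill line from (395,245) to (313,388) is closed), the ledge is empty, and the bystanders look unmoved. I'm handing in.

```bash
python3 -c "
from h import *
r.finish_job()"
```

```text
the job is handed in; nothing more can be done
```

The pack is inside the box, the flap has sprung shut, and the job was handed in at about 14.5 s of the 38 s allowed.

With the open jaws straddling the pack along the box's x axis, the front finger pushed the flap open and held it. The rear finger slid the pack along the ledge and over the sill until it dropped in. I then drew back and lifted clear.

**Last checks**
- **Pack:** before drawing back, depth readings put its top about 76 mm below the ledge, with the box floor at -97 mm. It lay flat inside, with its centre about 87 mm below the ledge.
- **Flap:** after drawing back, its measured slope was 19.96°, against 20° when shut.
- **Robot:** it stood clear, with no force on the tool beyond sensor noise.
- **Bystanders:** they look unmoved in the side picture; I did not measure them again.

**What disagreed**
- **Open fingertips:** they stood about 12 mm ahead of the TCP rather than the 25 mm given for `r.tip_extent`. I found this in the wrist picture and by touching the ledge, and corrected for it.
- **Deepest point:** the arm stopped 4 mm short of its target with about 15 N on the tool. That is more than the flap spring should give, so a finger linkage probably leaned on the hinge tube or hood, still well under the 40 N limit.
- **Not measured:** I had no direct reading of the finger force on the pack or of the flap's angle during the push.

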